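# Lock the fence and hold the stamping plate for scraping

## Robot

A 6-joint arm with a two-finger parallel gripper is mounted at the origin on the work surface. World frame = base frame: x ahead of the robot, y to its left, z up, the work surface at z = 0. Lengths are in mm, angles in rad, forces in N, time in s.
With the tool pointing down it reaches from about 350 to 850 mm from the base axis. Payload 8.1 kg.
Tool frame: the origin (TCP) lies midway between the tips of the shut fingers; the grasp point (between the pads) lies 19 mm behind it; z points along the fingers, y is the line along which they close (so a half turn about z gives the same grasp; the last joint's range is limited). The gripper opens to 85 mm and grips with 20 to 120 N. Pads are 22 mm wide; open, the fingers measure 114 mm over their backs; the gripper's body (76 mm by 85 mm) begins 54 mm behind the grasp point. The pads swing forward as they close: fully open they stand 13 mm farther back than shut.
Start: joints at [1.057, 0.13, 1.488, -0, 1.523, -0.085], TCP at [249.448, 545.693, 231.292] pointing down, gripper open.
Joint ranges: [-2.96, 2.96], [-0.89, 2.26], [0.02, 2.5], [-1.34, 4.48], [0, 2.73], [-2.66, 2.66]. Speed limits (rad/s): [2.39, 2.39, 2.79, 3.14, 3.14, 3.14].

## Interface

Orientations are given as a unit quaternion [x, y, z, w].
In Python, from rig import robot gives the robot as it stands.
- The arm moves only by the shell command python3 steer.py 'ROWS' [FORCE]. ROWS is a JSON list of rows, 1 to 10 of them, each an object with the fields drx, dry, drz (a rotation vector in rad), x, y, z (the shift in shares of the most that a row can go, 1 being 62.5 mm), aperture (the finger opening in mm); a field left out counts as zero (the opening has to be given); each row shifts and turns the commanded pose from where the row before left it, along the tool's axes as they then stand; what a row does not reach is not made up. A row lasts 1/8 s, in which the tool goes at most 62.5 mm and 0.188 rad, less where a joint would pass 70% of its speed; a pose out of reach is approached as far as the arm can. The fingers move at their own pace and stop on an object; FORCE is the grip in N (left out, the last holds). Time passes only in rows, so rows that do not move let the fingers close. It prints the time, the measured TCP pose, the force, the opening and the grip force at its end. Input that does not fit is refused with a message, and nothing moves.
- robot.state(): the state, without advancing time (a new reading comes with each control period).
- robot.camera(name): name is "scene" or "top"; returns a dict with "color" (384x512x3 uint8, red, green, blue), "fx", "fy", "cx", "cy" (pixels), "dist_coeffs" ([k1, k2, p1, p2, k3] as OpenCV has them; the pictures are not rectified), "xyz" and "rotation" of the camera in the world. Camera axes: x right, y down, z forward; pixel columns grow to the right and rows downward; lengths in mm; the calibration is good to about 2 mm. A picture is of the moment at which its call begins. There is no depth.
- robot.sign_off(): hands the job in; it is judged then, once.
The state is a dict: "clock": time; "q": joint angles; "qd": joint speeds; "tau": joint torques, N m; "eef_pos": TCP position; "tcp_rot": TCP orientation; "contact_force": force on the tool from outside, world axes, zero at the start; "wrist_torque": the same for the moment, N m; "opening": finger opening in mm; "finger_force": force on a finger pad.
Only numpy, scipy, OpenCV 4.12 (cv2) and the standard library are available. Lean on these libraries where they do the work, as an engineer would, in place of code of your own. Each camera call takes 0.05 s, during which the arm holds its last target. There are 200 camera calls.

## Task

Get the nail-stamping station ready for a scrape: first lock the fence by turning both of its T-knobs clockwise until they stop. Then slide the steel-faced stamping plate up to the fence and hold it there with one slanting push of the fingers, firmly down on the board and firmly against the fence at once, lying flat, its long edge flush along the fence over its whole length; finish while still holding that push, and leave the two jars, the polish bottle and the stamper standing where they are.

Things in the scene. Friction and masses are not known exactly. Their poses are not given: they have to be found in the camera images.
- board: bamboo base board of the stamping station, fixed, 200 mm (x) by 270 mm (y), 12 mm thick, on the table. Origin at the centre of its underside, at table height; its x points from the working side to the fence side, z up
- fence: fixed aluminium angle fence, 250 mm long. Origin at the foot of its working face, mid-length, on the board's top (12 mm above the table), 45 mm along the board's x; axes as the board's. Face: plane x = 0 here, 16 mm high, 5 mm thick, looks to -x, where the plate lies; y runs along it. Its 5 mm thick foot flange reaches to x = 50 mm and carries the T-knobs at x = 28, y = +90 and -90 mm
- knob_left (a joint): left black T-knob clamping the fence (at y = +90 mm in the fence's frame). Value = turn clockwise seen from above, rad: 0 slack (bar across the fence, along its x), 1.571 tight, at the end stop (bar along the fence, along its y). Starts at 0.05 to 0.5, stays where left, takes about 0.1 N m to turn; it neither rises nor sinks
- knob_right (a joint): right black T-knob clamping the fence (at y = -90 mm in the fence's frame). Value = turn clockwise seen from above, rad: 0 slack (bar across the fence, along its x), 1.571 tight, at the end stop (bar along the fence, along its y). Starts at 0.05 to 0.5, stays where left, takes about 0.1 N m to turn; it neither rises nor sinks
- knob_left_grip (a point): centre of the left T-knob's grip bar, on its turning axis: at y = +90 mm in the fence's frame, 28 mm behind the fence's working face, 41.5 mm above the table. Bar 44 mm long (this point's x, turns with the knob), 12 mm thick (y), 17 mm high (z), on a 19 mm round collar; flange top 24.5 mm and top of the fence's face 13.5 mm below the point
- knob_right_grip (a point): centre of the right T-knob's grip bar, on its turning axis: at y = -90 mm in the fence's frame, 28 mm behind the fence's working face, 41.5 mm above the table. Bar 44 mm long (this point's x, turns with the knob), 12 mm thick (y), 17 mm high (z), on a 19 mm round collar; flange top 24.5 mm and top of the fence's face 13.5 mm below the point
- plate: engraved steel on a white plastic carrier, 60 (x) by 120 (y) by 8 mm, 0.1 kg, loose, flat on the board (top at 20 mm), its centre 50 to 75 mm from the fence's face, up to 0.2 rad askew. Friction 0.25 below, 0.8 on top: it slides and turns with two spread fingertips pressed on it; pushed at one point it may jam askew. Origin: centre of its underside; home, 30 mm from the fence's face.
- gel_jar: small square black gel jar with white gel in its mouth, 34 mm square, 31 mm tall, loose, to the left of the board; origin at the centre of its underside. Leave it alone
- round_jar: small round black jar, 38 mm wide, 31 mm tall, loose, to the left of the board; origin at the centre of its underside. Leave it alone
- polish: clear polish bottle with a black cap, 29 mm wide, 75 mm tall, loose, to the right of the board; origin at the centre of its underside. Leave it alone
- stamper: white stamper standing on its end with a clear domed head up, 35 mm wide, 71 mm tall, loose, to the right of the board; origin at the centre of its underside. Leave it alone

How it is judged (in metres and radians):
On the way, in this order (a step that is already met when the one before it is completed fails the run):
1. both T-knobs turned clockwise to their end stops (value of joint each of knob_left, knob_right above 1.45 rad), for 0.2 s.
2. the plate pressed by the fingers against the fence and the board at once, flat and flush (x of plate in the frame of fence between -0.0335 and -0.026 m and y of plate in the frame of fence between -0.066 and 0.066 m and z of plate in the frame of fence between -0.003 and 0.003 m and angle between the y axis of plate and the y axis of fence, either way round below 0.05 rad and angle between plate's own z axis and vertical below 0.05 rad and contact force between plate and board above 4 N and contact force between plate and fence above 2 N and contact force between the fingers and plate above 4 N and linear speed of plate below 0.02 m/s), for 0.3 s.
At the end, for the whole second after the job is handed in: knobs past 1.45 rad; plate at rest, flat (3 mm, 0.05 rad), flush on the fence (centre 26 to 33.5 mm from its face, within 0.05 rad of parallel, within 66 mm of its middle); pushes held: fingers on plate over 4 N, plate on board over 4 N, plate on fence over 2 N (all of step 1 and all of step 2); the arm keeps its last pose, push and grip.
It fails at once if the gel jar knocked over or moved more than 20 mm (distance of gel_jar from where it was at the start of the episode above 0.02 m or angle between gel_jar's own z axis and vertical above 0.5 rad).
It fails at once if the round jar knocked over or moved more than 20 mm (distance of round_jar from where it was at the start of the episode above 0.02 m or angle between round_jar's own z axis and vertical above 0.5 rad).
It fails at once if the polish knocked over or moved more than 20 mm (distance of polish from where it was at the start of the episode above 0.02 m or angle between polish's own z axis and vertical above 0.5 rad).
It fails at once if the stamper knocked over or moved more than 20 mm (distance of stamper from where it was at the start of the episode above 0.02 m or angle between stamper's own z axis and vertical above 0.5 rad).
It also fails if it takes over 58 s, if anything falls off the work surface, if the arm or the gripper's body presses on something with over 40 N, if the wrist force passes 120 N, or if a joint passes its speed limit or range.

## Working session

There is one attempt and no reset: what is moved stays moved. The work goes in short steps, Python scripts to look and compute and a shell command to move; the robot and the scene stay as the last step left them, time stands still between calls to the robot, and variables do not carry over. Pictures are saved under pics/ and viewed, at most 10 in all, crops included, and the job is handed in when it is done.

```bash
ls; mkdir -p pics; python3 - <<'E'
from rig import robot
import cv2
for n in("scene","top"):
    c=robot.camera(n); cv2.imwrite(f"pics/{n}0.png",c["color"][:,:,::-1])
    print(n,{k:v for k,v in c.items() if k!="color"})
print(robot.state())
E
```

```text
pics
rig.py
steer.py
scene {'fx': 372.52697161323294, 'fy': 372.52697161323294, 'cx': 253.56788328277483, 'cy': 189.9359811104235, 'dist_coeffs': array([-0.058694,  0.      ,  0.      ,  0.      ,  0.      ]), 'xyz': array([1004.23069764,  372.06772172,  494.2841886 ]), 'rotation': array([ 0.41780278,  0.78378823, -0.41112951, -0.20515694])}
top {'fx': 381.13034730391064, 'fy': 381.13034730391064, 'cx': 248.6042927253165, 'cy': 194.0277671879183, 'dist_coeffs': array([-0.09139653,  0.        ,  0.        ,  0.        ,  0.        ]), 'xyz': array([463.3424741 ,  34.06614043, 855.15929658]), 'rotation': array([-0.69639898,  0.71608828, -0.038879  ,  0.02710082])}
{'clock': 0.1, 'q': array([ 1.05660527e+00,  1.31115864e-01,  1.48916587e+00,  2.54039532e-05,
        1.52303446e+00, -8.54004029e-02]), 'qd': array([ 0.00042204, -0.0022221 , -0.00122357, -0.00135368,  0.00145559,
       -0.00159063]), 'tau': array([ 8.51462537e-04, -5.70956540e+01, -5.01940012e+01, -2.65279214e-04,
        8.24862567e-03, -7.99020540e-06]), 'eef_pos': array([249.18453583, 545.25261242, 230.33377468]), 'tcp_rot': array([ 2.12757162e-01,  9.77104727e-01, -8.19588944e-04, -2.66624405e-04]), 'contact_force': array([0.57828373, 0.47084696, 0.03537008]), 'wrist_torque': array([-0.00332364,  0.04848062, -0.0143887 ]), 'finger_force': 0.0, 'opening': 85.64279212441332}
```

View pics/top0.png

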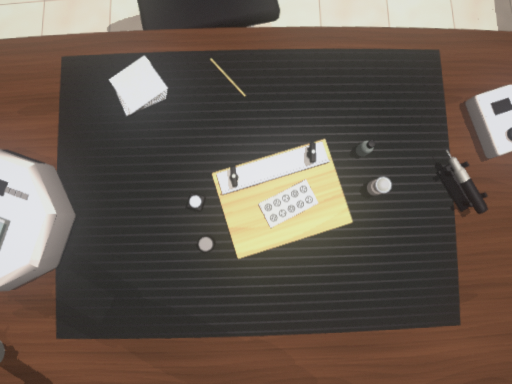

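View pics/scene0.png

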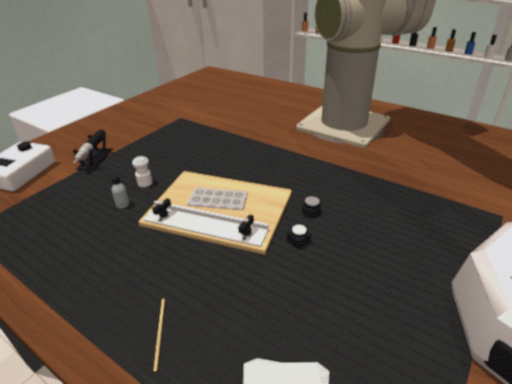

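Top view: the board's corners are at about (213,174), (326,142), (351,222), (238,256). The fence strip runs along the upper side, with knobs at (234,177) and (312,153) and the plate at (288,204). The jars are at (196,202) and (206,244), the bottles at (365,149) and (379,186). The scene view agrees.

```bash
cat > h.py <<'E'
import numpy as np,cv2
from scipy.spatial.transform import Rotation as R
from rig import robot
def rays(c,uv):
    K=np.array([[c["fx"],0,c["cx"]],[0,c["fy"],c["cy"]],[0,0,1]])
    p=cv2.undistortPoints(np.array(uv,float).reshape(-1,1,2),K,c["dist_coeffs"]).reshape(-1,2)
    return R.from_quat(c["rotation"]).apply(np.c_[p,np.ones(len(p))])
def toplane(c,uv,z):
    d=rays(c,uv); o=c["xyz"]; return (o+d*((z-o[2])/d[:,2])[:,None])[:,:2]
def project(c,P):
    K=np.array([[c["fx"],0,c["cx"]],[0,c["fy"],c["cy"]],[0,0,1]]); r=R.from_quat(c["rotation"]).inv()
    return cv2.projectPoints(np.array(P,float),r.as_rotvec(),-r.apply(c["xyz"]),K,c["dist_coeffs"])[0].reshape(-1,2)
def big(m): 
    cs,_=cv2.findContours(m.astype(np.uint8),cv2.RETR_EXTERNAL,cv2.CHAIN_APPROX_NONE)
    return sorted(cs,key=cv2.contourArea)[::-1]
def rect(c,cnt,z):
    p=toplane(c,cnt.reshape(-1,2),z).astype(np.float32); return cv2.minAreaRect(p)
E
python3 - <<'E'
from h import *
c=robot.camera("top"); im=c["color"]; hsv=cv2.cvtColor(im,cv2.COLOR_RGB2HSV)
roi=np.zeros(im.shape[:2],bool); roi[130:265,205:358]=1
y=roi&(hsv[...,0]>15)&(hsv[...,0]<35)&(hsv[...,1]>80)&(hsv[...,2]>90)
white=roi&(hsv[...,1]<70)&(hsv[...,2]>110)
w=big(white); b=big(cv2.morphologyEx((y|white).astype(np.uint8),cv2.MORPH_CLOSE,np.ones((5,5))))
print("board",rect(c,b[0],12))
print("corn",cv2.boxPoints(rect(c,b[0],12)))
for k in w[:4]: print("white",cv2.contourArea(k),rect(c,k,20),rect(c,k,17)[0])
big4=cv2.resize(im[130:262,205:390],None,fx=4,fy=4,interpolation=cv2.INTER_CUBIC)
cv2.imwrite("pics/c1.png",big4[:,:,::-1])
s=robot.camera("scene"); cv2.imwrite("pics/c2.png",cv2.resize(s["color"][165:250,105:325],None,fx=3.6,fy=3.6,interpolation=cv2.INTER_CUBIC)[:,:,::-1])
E
```

```text
board ((532.66259765625, -55.2529296875), (202.2363739013672, 271.70843505859375), 15.627274513244629)
corn [[ 398.6861     48.340317]
 [ 471.87848  -213.32426 ]
 [ 666.6391   -158.84618 ]
 [ 593.4467    102.818405]]
white 2287.0 ((601.8502197265625, -36.42779541015625), (55.81059646606445, 264.4295349121094), 15.462738037109375) (602.3477783203125, -36.68098449707031)
white 1494.0 ((519.9346923828125, -68.69061279296875), (62.93260955810547, 124.03347778320312), 24.969554901123047) (520.1380615234375, -69.05973815917969)
white 753.5 ((452.4653015136719, -59.03721618652344), (22.18434715270996, 227.6068878173828), 16.325246810913086) (452.42620849609375, -59.37163543701172)
white 73.0 ((435.6276550292969, 109.38428497314453), (15.251520156860352, 28.206754684448242), 88.81660461425781) (435.5280456542969, 109.65483856201172)
```

View pics/c1.png

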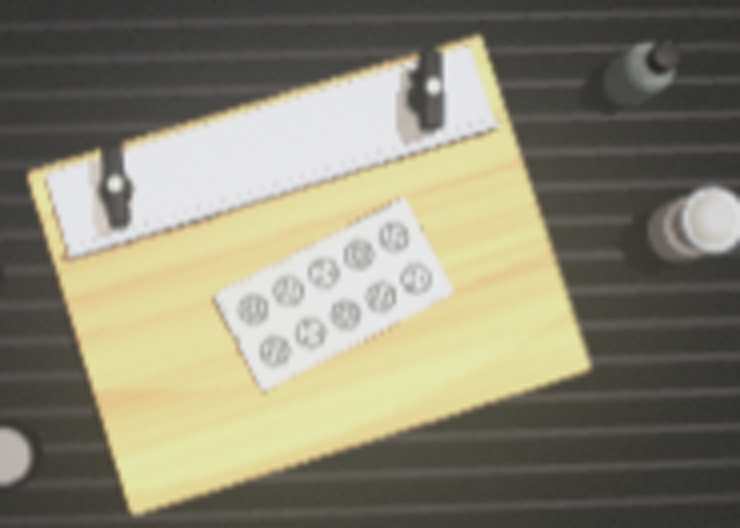

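View pics/c2.png

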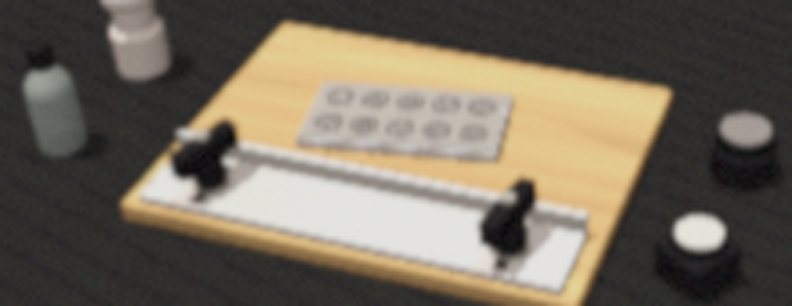

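Both crops are clear. The left bar is turned about 0.16 rad clockwise and the right about 0.29, and the plate is about 0.16 rad askew counter-clockwise. Next I check the knob centres and bar angles against the board pose.

```bash
cat >> h.py <<'E'
A=np.radians(15.55); BX=np.array([np.cos(A),np.sin(A)]); BY=np.array([-BX[1],BX[0]]); B0=np.array([532.66,-55.25])
def w(fx,fy): return B0+(fx+45)*BX+fy*BY      # fence frame -> world
def f(p): d=np.asarray(p)[:2]-B0; return np.array([d@BX-45,d@BY])
def delta(xy,z,yaw_y):   # tool-frame move from measured pose to target, tool down
    s=robot.state(); r=R.from_quat(s["tcp_rot"]); y=r.apply([0,1,0]); now=np.arctan2(y[1],y[0])
    d=np.array([xy[0],xy[1],z])-s["eef_pos"]
    print("yawy",np.degrees(now).round(2),"rz",np.round((now-np.radians(yaw_y)+np.pi)%(2*np.pi)-np.pi,3),"tool d",r.inv().apply(d).round(1),
      "world d",d.round(1),"tilt",np.degrees(r.apply([0,0,1])[:2]).round(2),"F",s["contact_force"].round(1),"open",round(s["opening"],1),"ff",round(s["finger_force"],1),"q6",s["q"][5].round(2))
def bars():
    for n in("top","scene"):
        c=robot.camera(n); g=c["color"].max(2)
        for nm,fy in(("L",90),("R",-90)):
            k=w(28,fy); u=project(c,[[*k,41.5]])[0]
            m=g<75; r0=np.zeros_like(m); x,y=u.astype(int); r0[y-12:y+13,x-12:x+13]=1
            # only inside the fence strip seen at table/flange level
            poly=project(c,[[*w(a,b),17] for a,b in((-3,-118),(-3,118),(48,118),(48,-118))])
            pm=np.zeros(g.shape,np.uint8); cv2.fillPoly(pm,[poly.astype(int)],1)
            cn=big(m&r0&(pm>0 if n=="top" else True))[0]
            q=cv2.minAreaRect(cn); 
            if n=="top":
                rc=rect(c,cn,46); bp=cv2.boxPoints(rc); e=[bp[1]-bp[0],bp[2]-bp[1]]; v=max(e,key=np.linalg.norm)
                t=np.degrees(np.arctan2(v[1],v[0])); t=(t+45)%180-45
                print(nm,"centre",rc[0],"exp",k,"size",rc[1],"yaw",t,"turn",np.radians((np.degrees(A)-t)))
            else: print(nm,"scene px",q[0],"exp",u)
E
python3 - <<'E'
from h import *
bars(); print(w(28,90),w(28,-90)); delta(w(28,90),120,96.6)
for n in("top","scene"):
    c=robot.camera(n); 
    print(n,project(c,[[*w(-145,135),12],[*w(-145,-135),12],[*w(55,-135),12],[*w(55,135),12]]).round(1).tolist())
E
```

```text
Traceback (most recent call last):
  File "h.py", line 35, in bars
    cn=big(m&r0&(pm>0 if n=="top" else True))[0]
       ~~~~~~~~~~~~~~~~~~~~~~~~~~~~~~~~~~~~~~^^^
IndexError: list index out of range
```

```bash
python3 - <<'E'
from h import *
c=robot.camera("top"); k=w(28,90); u=project(c,[[*k,41.5]])[0]; print(k,u,toplane(c,[[234,177]],41.5))
g=c["color"].max(2); print(g[165:190:2,226:244:2])
E
```

```text
[578.86084397  51.02550055] [233.40394857 176.15178849] [[576.98406356  49.78819341]]
[[ 67  68  67  70  73 159 190 218 226]
 [ 85 116 100  78  92 204 227 230 232]
 [218 218 128  86  93 222 232 232 233]
 [226 207 141  85  96 220 232 232 233]
 [230 207 141  98 124 171 232 233 232]
 [230 204 119 198 223 108 215 232 233]
 [232 206  92 155 185  92 182 233 233]
 [232 211 117  82  98  83 215 232 232]
 [232 215 179  85  98 102 224 232 233]
 [232 215 205  99  96  97 225 232 232]
 [232 215 209 121  87  99 224 232 230]
 [233 229 210 188 170 198 223 230 221]
 [232 218 219 218 229 213 200 188 197]]
```

```bash
sed -i 's/m=g<75;/m=g<(135 if n=="top" else 60);/; s/(48,118),(48,-118)/(56,118),(56,-118)/' h.py; python3 - <<'E'
from h import *
bars(); print(w(28,90),w(28,-90)); delta(w(28,90),120,96.6)
for n in("top","scene"):
    c=robot.camera(n); 
    print(n,project(c,[[*w(-145,135),12],[*w(-145,-135),12],[*w(55,-135),12],[*w(55,135),12]]).round(1).tolist())
E
```

```text
L centre (581.95849609375, 60.45700454711914) exp [578.86084397  51.02550055] size (35.83075714111328, 48.17354202270508) yaw -5.2381134 turn 0.36282102416590334
R centre (627.9781494140625, -119.50263977050781) exp [ 627.11510005 -122.38593728] size (46.118221282958984, 39.1280632019043) yaw 15.59066 turn -0.0007096525356734332
L scene px (245.4040069580078, 225.0279998779297) exp [246.38929463 223.17369531]
R scene px (161.10769653320312, 207.4384765625) exp [162.26140675 205.54209757]
[578.86084397  51.02550055] [ 627.11510005 -122.38593728]
yawy 65.43 rz -0.544 tool d [-505.3 -312.8  111.2] world d [ 329.5 -494.6 -111.1] tilt [-0.01 -0.02] F [0.3 0.4 0.2] open 85.4 ff 0.0 q6 -0.09
top [[237.2, 258.8], [352.9, 222.2], [325.0, 138.0], [210.9, 172.4]]
scene [[292.0, 189.2], [184.3, 170.4], [138.7, 220.7], [265.0, 249.5]]
```

Careful with the scale: shifts go in shares of 62.5 mm. That gives: -50.5 mm is -0.808, -31.3 mm is -0.5008.

```bash
python3 steer.py '[{"x": -0.808,"y": -0.5008,"z": 0.1776,"aperture": 85},{"x": -0.808,"y": -0.5008,"z": 0.1776,"aperture": 60},{"x": -0.808,"y": -0.5008,"z": 0.1776,"aperture": 45},{"x": -0.808,"y": -0.5008,"z": 0.1776,"aperture": 45},{"x": -0.808,"y": -0.5008,"z": 0.1776,"aperture": 45},{"x": -0.808,"y": -0.5008,"z": 0.1776,"aperture": 45},{"x": -0.808,"y": -0.5008,"z": 0.1776,"aperture": 45},{"x": -0.808,"y": -0.5008,"z": 0.1776,"aperture": 45},{"x": -0.808,"y": -0.5008,"z": 0.1776,"aperture": 45},{"x": -0.808,"y": -0.5008,"z": 0.1776,"aperture": 45}]' 40
python3 steer.py '[{"drz": -0.18,"aperture": 45},{"drz": -0.18,"aperture": 45},{"drz": -0.18,"aperture": 45},{"aperture": 45}]'
python3 -c "
from h import *
delta(w(28,90),31,96.6)"
```

```text
clock: 1.75
eef_pos: [579.7, 49.3, 120.3]
tcp_rot: [0.213, 0.977, 0.0, 0.0]
contact_force: [1.1, 0.8, -0.1]
opening: 45.0
finger_force: 0.0
clock: 2.25
eef_pos: [578.6, 51.0, 120.3]
tcp_rot: [-0.055, 0.998, -0.0, 0.0]
contact_force: [0.4, -0.2, -0.1]
opening: 44.9
finger_force: 0.0
yawy 96.3 rz -0.005 tool d [-0.2  0.  89.3] world d [  0.2   0.1 -89.3] tilt [ 0. -0.] F [ 0.4 -0.2 -0.1] open 44.9 ff 0.0 q6 -1.68
```

Scaled: 40 mm is 0.64, 30 mm is 0.48.

```bash
python3 steer.py '[{"z": 0.64,"aperture": 45},{"z": 0.48,"aperture": 45},{"z": 0.224,"aperture": 45},{"z": 0.08,"aperture": 45},{"aperture": 0},{"aperture": 0},{"aperture": 0},{"aperture": 0}]' 40
python3 -c "
from h import *
delta(w(28,90),31,96.6)
c=robot.camera('scene'); cv2.imwrite('pics/g1.png',cv2.resize(c['color'][90:270,100:340],None,fx=3,fy=3)[:,:,::-1])"
```

```text
clock: 3.25
eef_pos: [580.0, 50.6, 33.5]
tcp_rot: [-0.055, 0.998, -0.0, 0.001]
contact_force: [-1.8, -2.6, 4.7]
opening: 11.4
finger_force: 67.0
yawy 96.33 rz -0.005 tool d [1.1 0.6 2.5] world d [-1.1  0.5 -2.5] tilt [ 0.17 -0.04] F [-1.8 -2.6  4.7] open 11.4 ff 67.0 q6 -1.68
```

View pics/g1.png

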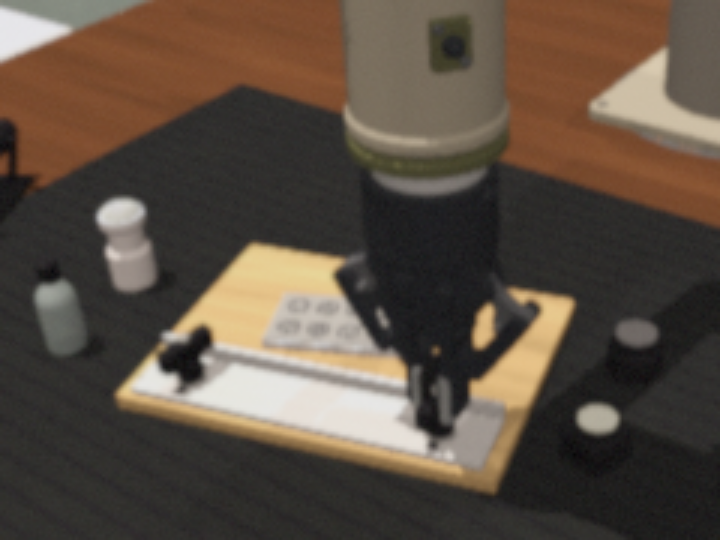

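The view shows the fingers closed on the left knob's bar at about (437,405), clear of the jars. Turning it clockwise now.

```bash
python3 steer.py '[{"drz": 0.16,"aperture": 0},{"drz": 0.16,"aperture": 0},{"drz": 0.16,"aperture": 0},{"drz": 0.16,"aperture": 0},{"drz": 0.16,"aperture": 0},{"drz": 0.16,"aperture": 0},{"drz": 0.16,"aperture": 0},{"drz": 0.16,"aperture": 0},{"drz": 0.16,"aperture": 0},{"drz": 0.03,"aperture": 0}]'
python3 -c "
from h import *
delta(w(28,90),31,15.55);print(robot.state()['wrist_torque'])"
```

```text
clock: 4.55
eef_pos: [580.2, 50.6, 33.6]
tcp_rot: [0.629, 0.777, 0.001, 0.002]
contact_force: [-2.1, -2.3, 5.1]
opening: 10.9
finger_force: 74.6
yawy 12.04 rz -0.061 tool d [ 0.7 -1.3  2.6] world d [-1.4  0.4 -2.6] tilt [ 0.2  -0.06] F [-2.1 -2.3  5.1] open 10.9 ff 74.6 q6 -0.21
[-0.4845247   0.15233555  1.16551259]
```

Scaled: -30 mm is -0.48, -40 mm is -0.64.

```bash
python3 steer.py '[{"aperture": 40},{"aperture": 40},{"aperture": 45},{"z": -0.48,"aperture": 45},{"z": -0.64,"aperture": 45},{"drz": -0.18,"z": -0.32,"aperture": 45},{"drz": -0.18,"aperture": 45},{"drz": -0.18,"aperture": 45},{"drz": -0.18,"aperture": 45},{"drz": -0.18,"aperture": 45}]'
python3 steer.py '[{"drz": -0.18,"aperture": 45},{"drz": -0.18,"aperture": 45},{"drz": -0.07,"aperture": 45},{"aperture": 45}]'
python3 -c "
from h import *
delta(w(28,-90),32,88.3);bars()"
```

```text
clock: 5.8
eef_pos: [578.4, 51.1, 121.1]
tcp_rot: [0.224, 0.974, -0.0, -0.0]
contact_force: [0.1, 0.6, 0.0]
opening: 45.0
finger_force: 0.0
clock: 6.3
eef_pos: [578.4, 51.1, 121.1]
tcp_rot: [0.015, 1.0, 0.0, -0.0]
contact_force: [0.2, 0.3, -1.1]
opening: 44.8
finger_force: 0.0
yawy 88.32 rz 0.0 tool d [ -53.8 -172.    89.1] world d [  48.7 -173.5  -89.1] tilt [-0.02  0.  ] F [ 0.2  0.3 -1.1] open 44.8 ff 0.0 q6 -1.54
L centre (582.9569702148438, 51.697509765625) exp [578.86084397  51.02550055] size (51.51615905761719, 43.284603118896484) yaw 88.49446 turn -1.2731210165822935
R centre (627.9781494140625, -119.50263977050781) exp [ 627.11510005 -122.38593728] size (46.118221282958984, 39.1280632019043) yaw 15.59066 turn -0.0007096525356734332
L scene px (245.39431762695312, 227.23019409179688) exp [246.38929463 223.17369531]
R scene px (161.33486938476562, 207.0504608154297) exp [162.26140675 205.54209757]
```

Scaled: -43 mm is -0.688, 40 mm is 0.64.

```bash
python3 steer.py '[{"x": -0.2192,"y": -0.688,"aperture": 45},{"x": -0.2192,"y": -0.688,"aperture": 45},{"x": -0.2192,"y": -0.688,"aperture": 45},{"x": -0.2192,"y": -0.688,"aperture": 45},{"aperture": 45},{"z": 0.64,"aperture": 45},{"z": 0.48,"aperture": 45},{"z": 0.224,"aperture": 45},{"z": 0.08,"aperture": 45},{"aperture": 0}]'
python3 steer.py '[{"aperture": 0},{"aperture": 0},{"aperture": 0}]'
python3 -c "
from h import *
delta(w(28,-90),32,14)
c=robot.camera('top'); cv2.imwrite('pics/t2.png',cv2.resize(c['color'][130:262,205:390],None,fx=4,fy=4,interpolation=cv2.INTER_CUBIC)[:,:,::-1])
c=robot.camera('scene'); cv2.imwrite('pics/g2.png',cv2.resize(c['color'][90:270,100:340],None,fx=3,fy=3)[:,:,::-1])"
```

```text
clock: 7.65
eef_pos: [629.0, -122.3, 33.2]
tcp_rot: [0.014, 1.0, -0.0, 0.001]
contact_force: [0.7, 0.4, 0.4]
opening: 28.0
finger_force: 0.0
clock: 8.02
eef_pos: [629.5, -122.8, 34.0]
tcp_rot: [0.014, 1.0, -0.0, 0.001]
contact_force: [-2.0, 0.5, 6.0]
opening: 10.6
finger_force: 42.0
yawy 88.35 rz 1.298 tool d [2.4 0.4 2. ] world d [-2.4  0.4 -2. ] tilt [ 0.14 -0.04] F [-2.   0.5  6. ] open 10.6 ff 42.0 q6 -1.81
```

View pics/g2.png

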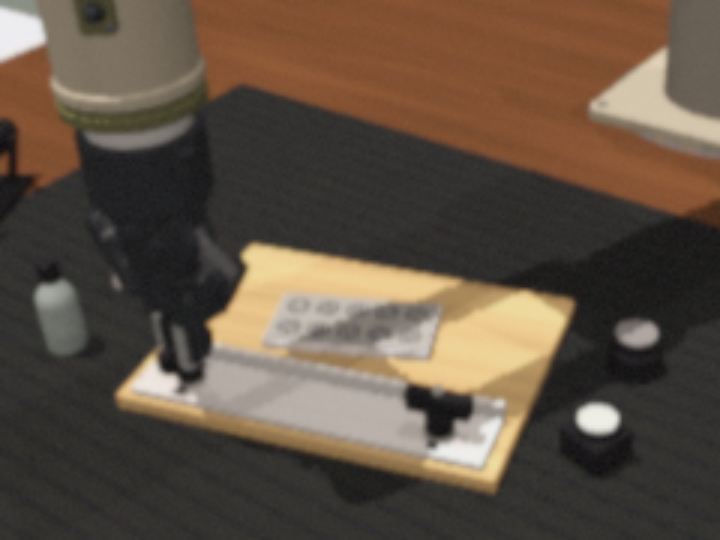

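The left bar at (438,402) now lies along the fence, and the right bar is gripped at about (180,360). Turning the right knob.

```bash
python3 steer.py '[{"drz": 0.17,"aperture": 0},{"drz": 0.17,"aperture": 0},{"drz": 0.17,"aperture": 0},{"drz": 0.17,"aperture": 0},{"drz": 0.17,"aperture": 0},{"drz": 0.17,"aperture": 0},{"drz": 0.17,"aperture": 0},{"drz": 0.16,"aperture": 0},{"aperture": 0}]'
python3 -c "
from h import *
delta(w(28,-90),32,15.55);print(robot.state()['wrist_torque'])"
```

```text
clock: 9.25
eef_pos: [629.2, -123.3, 34.1]
tcp_rot: [0.636, 0.771, -0.0, 0.001]
contact_force: [-3.3, -2.4, 8.0]
opening: 11.0
finger_force: 55.8
yawy 10.94 rz -0.08 tool d [ 1.3 -1.9  2.1] world d [-2.1  0.9 -2.1] tilt [ 0.1 -0.1] F [-3.3 -2.4  8. ] open 11.0 ff 55.8 q6 -0.46
[-0.32347105  0.52482059  1.21534842]
```

Scaled: -40 mm is -0.64, -30 mm is -0.48.

```bash
python3 steer.py '[{"aperture": 40},{"aperture": 40},{"aperture": 45},{"z": -0.48,"aperture": 45},{"z": -0.64,"aperture": 70},{"drz": 0.18,"aperture": 70},{"drz": 0.18,"aperture": 70},{"drz": 0.18,"aperture": 70},{"drz": 0.18,"aperture": 70},{"drz": 0.18,"aperture": 70}]'
python3 steer.py '[{"drz": 0.18,"aperture": 70},{"drz": 0.18,"aperture": 70},{"drz": 0.066,"aperture": 70},{"aperture": 70}]'
python3 -c "
from h import *
delta([519.9,-68.7],40,-65)"
```

```text
clock: 10.5
eef_pos: [628.3, -122.3, 102.0]
tcp_rot: [0.91, 0.415, -0.0, -0.0]
contact_force: [0.2, -0.1, 0.9]
opening: 70.2
finger_force: 0.0
clock: 11.0
eef_pos: [628.3, -122.3, 102.1]
tcp_rot: [0.976, 0.217, -0.0, -0.0]
contact_force: [-0.4, 0.5, -0.1]
opening: 69.8
finger_force: 0.0
yawy -64.94 rz 0.001 tool d [-75.5 -94.5  62.1] world d [-108.4   53.6  -62.1] tilt [-0.02  0.01] F [-0.4  0.5 -0.1] open 69.8 ff 0.0 q6 0.86
```

Scaled: 40 mm is 0.64, -31.5 mm is -0.504.

```bash
python3 steer.py '[{"x": -0.4032,"y": -0.504,"aperture": 70},{"x": -0.4032,"y": -0.504,"aperture": 70},{"x": -0.4016,"y": -0.504,"aperture": 70},{"z": 0.64,"aperture": 70},{"z": 0.48,"aperture": 70},{"aperture": 70}]'
python3 -c "
from h import *
delta([519.9,-68.7],20,-65)
c=robot.camera('scene'); cv2.imwrite('pics/g3.png',cv2.resize(c['color'][90:270,100:340],None,fx=3,fy=3)[:,:,::-1])"
```

```text
clock: 11.75
eef_pos: [517.5, -68.1, 29.8]
tcp_rot: [0.976, 0.217, -0.002, -0.001]
contact_force: [-0.5, 0.5, 0.2]
opening: 70.2
finger_force: 0.0
yawy -64.88 rz 0.002 tool d [2.  1.6 9.8] world d [ 2.4 -0.6 -9.8] tilt [-0.3   0.07] F [-0.5  0.5  0.2] open 70.2 ff 0.0 q6 0.9
```

View pics/g3.png

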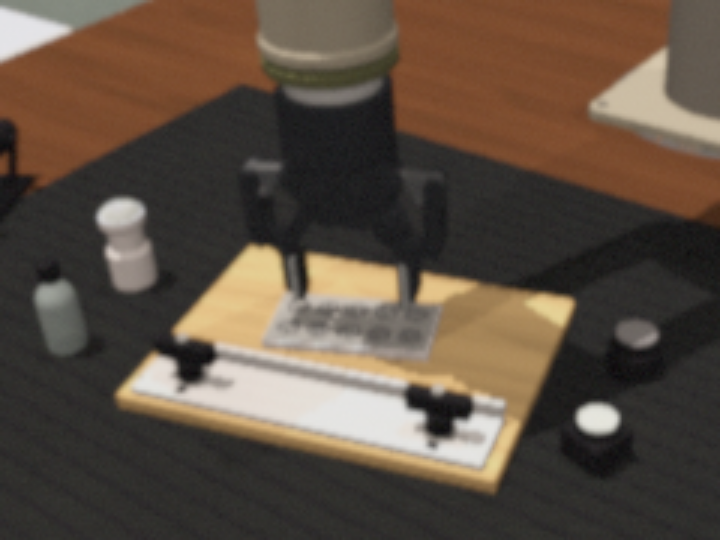

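Both bars lie along the fence, at (188,355) and (438,403), and the fingertips hang over the plate at about (297,290) and (407,300). Lowering onto the plate.

Scaled: 4 mm is 0.064, 3 mm is 0.048.

```bash
python3 steer.py '[{"x": 0.032,"y": 0.0256,"z": 0.096,"aperture": 70},{"z": 0.064,"aperture": 70},{"z": 0.048,"aperture": 70},{"z": 0.048,"aperture": 70},{"aperture": 70}]'
python3 -c "
from h import *
delta([519.9,-68.7],20,-65)"
```

```text
clock: 12.42
eef_pos: [522.3, -69.3, 16.0]
tcp_rot: [0.976, 0.217, -0.0, -0.0]
contact_force: [0.2, -0.8, 0.4]
opening: 70.1
finger_force: 0.0
yawy -64.97 rz 0.0 tool d [-1.9 -1.6 -4. ] world d [-2.4  0.6  4. ] tilt [-0.03  0.01] F [ 0.2 -0.8  0.4] open 70.1 ff 0.0 q6 0.9
```

Scaled: -2 mm is -0.032, 2 mm is 0.032.

```bash
python3 steer.py '[{"x": -0.032,"y": -0.0256,"aperture": 70},{"z": 0.032,"aperture": 70},{"z": 0.032,"aperture": 70},{"z": 0.032,"aperture": 70},{"aperture": 70},{"aperture": 70}]'
python3 -c "
from h import *
delta([519.9,-68.7],20,-65)"
```

```text
clock: 13.18
eef_pos: [521.8, -69.1, 12.3]
tcp_rot: [0.976, 0.217, 0.002, 0.001]
contact_force: [-1.0, -0.6, 13.4]
opening: 70.0
finger_force: 6.4
yawy -64.97 rz 0.0 tool d [-1.6 -1.1 -7.7] world d [-1.9  0.4  7.7] tilt [ 0.19 -0.03] F [-1.  -0.6 13.4] open 70.0 ff 6.4 q6 0.9
```

Scaled: 5 mm is 0.08, 0.5 mm is 0.008.

```bash
python3 steer.py '[{"drz": 0.041,"z": 0.008,"aperture": 70},{"drz": 0.041,"aperture": 70},{"drz": 0.041,"aperture": 70},{"drz": 0.041,"aperture": 70},{"x": 0.08,"aperture": 70},{"x": 0.08,"aperture": 70},{"x": 0.08,"aperture": 70},{"x": 0.08,"aperture": 70},{"aperture": 70},{"aperture": 70}]'
cat >> h.py <<'E'
def plate():
    c=robot.camera("top"); hsv=cv2.cvtColor(c["color"],cv2.COLOR_RGB2HSV)
    poly=project(c,[[*w(a,b),20] for a,b in((-110,-90),(-110,90),(-4,90),(-4,-90))]); pm=np.zeros(hsv.shape[:2],np.uint8); cv2.fillPoly(pm,[poly.astype(int)],1)
    cn=big((pm>0)&(hsv[...,1]<70)&(hsv[...,2]>110))
    for k in cn[:2]: r=rect(c,k,20); print("plate",f(r[0]).round(1),np.round(r[1],1),round(r[2],1))
    cv2.imwrite('pics/p%d.png'%(robot.state()["clock"]*100),cv2.resize(c['color'][130:262,205:390],None,fx=4,fy=4,interpolation=cv2.INTER_CUBIC)[:,:,::-1])
E
python3 -c "
from h import *
delta(w(-30,-8),11,-74.45);plate()"; ls pics
```

```text
clock: 14.42
eef_pos: [542.1, -63.7, 12.3]
tcp_rot: [0.991, 0.136, 0.003, 0.001]
contact_force: [1.4, -0.2, 11.5]
opening: 70.0
finger_force: 6.0
yawy -74.38 rz 0.001 tool d [ 8.2 -2.7  1.3] world d [ 7.2  4.8 -1.3] tilt [ 0.3  -0.04] F [ 1.4 -0.2 11.5] open 70.0 ff 6.0 q6 1.09
plate [-55.7  -6.3] [108.1 169.4] 15.7
plate [-12.4  40.8] [10.7 24.5] 38.3
c1.png
c2.png
g1.png
g2.png
g3.png
p1447.png
scene0.png
t2.png
top0.png
```

```bash
for i in 1; do python3 steer.py '[{"x": 0.064,"z": 0.0048,"aperture": 70},{"x": 0.064,"aperture": 70},{"aperture": 70},{"aperture": 70}]' | sed -n '2p;4p'; done
python3 steer.py '[{"x": 0.032,"z": 0.0048,"aperture": 70},{"aperture": 70},{"aperture": 70}]'| sed -n '2p;4p'
python3 steer.py '[{"x": 0.032,"aperture": 70},{"aperture": 70},{"aperture": 70}]'| sed -n '2p;4p'
python3 -c "
from h import *
delta(w(-30,-8),11,-74.45)
c=robot.camera('scene'); cv2.imwrite('pics/g4.png',cv2.resize(c['color'][150:260,120:300],None,fx=4.4,fy=4.4,interpolation=cv2.INTER_CUBIC)[:,:,::-1])"
```

```text
eef_pos: [549.9, -61.7, 12.3]
contact_force: [-0.1, -0.5, 14.0]
eef_pos: [551.3, -61.4, 12.3]
contact_force: [-4.3, -0.9, 20.1]
eef_pos: [551.4, -61.4, 12.2]
contact_force: [-14.6, -4.0, 29.0]
yawy -74.34 rz 0.002 tool d [-1.4 -2.9  1.2] world d [-2.1  2.4 -1.2] tilt [ 0.02 -0.11] F [-14.6  -4.   29. ] open 70.1 ff 14.4 q6 1.1
```

View pics/g4.png

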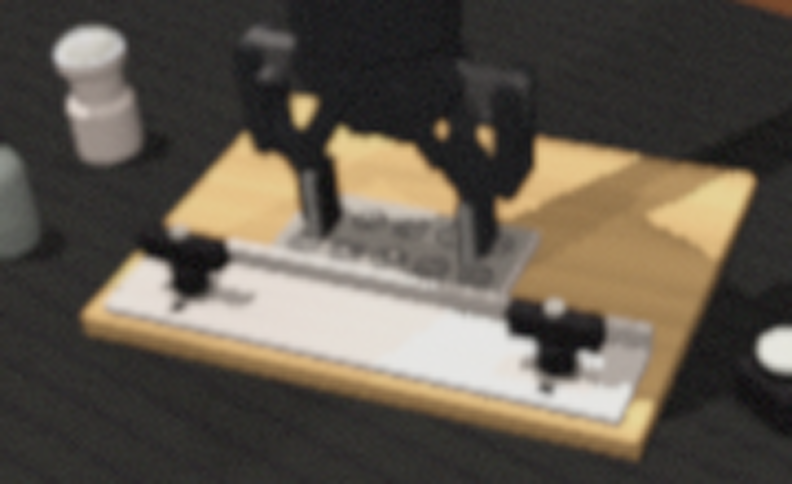

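The plate sits against the fence, with its right end at about (540,233)–(510,288). The knobs are tight and the bottles and jar still stand. Checking flushness from the plate's rear edge.

```bash
python3 - <<'E'
from h import *
c=robot.camera("scene"); im=c["color"].astype(int); sat=(im.max(2)-im.min(2))/np.maximum(im.max(2),1)
P=[]
for u in list(range(200,222))+list(range(236,243)):
    col=sat[190:210,u]; g=col[:-1]-col[1:]; 
    i=int(np.argmax(g)); 
    if g[i]>.06 and 0<i<len(g)-1: 
        t=.5*(g[i-1]-g[i+1])/(g[i-1]-2*g[i]+g[i+1]); P.append((u,190+i+.5+t))
F=np.array([f(p) for p in toplane(c,P,20)])
print(np.c_[np.array(P),F].round(1))
print(robot.state()["wrist_torque"])
E
```

```text
[[200.  194.  -57.2 -49.4]
 [201.  194.2 -57.1 -46.9]
 [202.  194.3 -57.4 -44.7]
 [203.  194.6 -56.9 -42. ]
 [204.  194.8 -56.8 -39.6]
 [205.  194.9 -57.3 -37.4]
 [206.  195.2 -57.  -34.9]
 [207.  195.2 -57.5 -32.7]
 [208.  195.6 -56.8 -30. ]
 [209.  195.6 -57.4 -27.9]
 [210.  195.8 -57.5 -25.6]
 [211.  196.1 -57.2 -23.1]
 [212.  196.4 -56.9 -20.5]
 [213.  196.5 -57.1 -18.3]
 [214.  196.6 -57.3 -16. ]
 [215.  196.8 -57.4 -13.7]
 [216.  196.9 -57.8 -11.5]
 [217.  197.  -58.2  -9.3]
 [218.  197.5 -57.1  -6.5]
 [219.  198.3 -54.8  -3.2]
 [220.  198.5 -54.8  -0.8]
 [221.  198.8 -54.8   1.5]
 [236.  201.1 -56.6  35.3]
 [237.  201.2 -56.8  37.4]
 [238.  201.4 -57.   39.6]
 [239.  201.6 -56.7  42. ]
 [240.  201.6 -57.3  44. ]
 [241.  201.7 -57.9  46.1]
 [242.  201.8 -58.2  48.2]]
[-0.1213981   2.5006919   0.45955358]
```

```bash
python3 steer.py '[{"aperture": 70},{"aperture": 70},{"aperture": 70},{"aperture": 70},{"aperture": 70},{"aperture": 70}]' && python3 -c "
from rig import robot
s=robot.state();print(s['contact_force'],s['eef_pos'],s['clock']);print(robot.sign_off())"
```

```text
clock: 16.58
eef_pos: [551.4, -61.4, 12.2]
tcp_rot: [0.991, 0.136, 0.0, 0.001]
contact_force: [-15.0, -4.1, 27.7]
opening: 69.9
finger_force: 14.3
[-14.9743653   -4.14234138  27.74347426] [551.39454347 -61.38672496  12.18188654] 16.575
the job is handed in; nothing more can be done
None
```

I turned both knobs to their stops and handed in the job at 16.6 s, with the fingers holding the plate flush on the fence at about 28 N down and 15 N sideways; sign-off returned no verdict.

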